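# Drift the lamp foot's bolt holes into line and fit the bolt

## Task

Inside the beam, under a bench lamp's steel foot plate, a loose backing plate has slipped, so that its hole is out of line with the plate's bolt hole; which way shows only as a crescent down the hole, or to the feel. Lever the holes into line by working the tapered drift down through both until its collar sits on the plate, draw it out and stand it back in the wooden tool block, then put the thick tall-headed thumb bolt down through both until its head sits flush on the plate. Feel your way: never press either against the work harder than about 30 N, do not push the foot or beam with the gripper, leave everything else where it is, and let go at the end.

Things in the scene. Friction and masses are not known exactly. Their poses are not given: they have to be found in the camera images.
- foot_hole (a point): Centre of the hole in the fixed steel foot plate, on its top face, 60 mm above the bench; z up, y along the plate towards its socket. The plate is 8 mm thick; the hole is 20 mm in diameter with a 1.5 mm chamfer.
- backing_level (a point): The point on the plate hole's axis level with the backing plate's top face, 8 mm below the plate's top, right under it. That steel plate (52 mm square, 10 mm thick, hole 20 mm) cannot lift or sink but slides level any way against 1 to 5 N of friction (faces oiled, 0.3) and stays where left. Its own place is not measured: its hole starts 12.8 to 13.6 mm off this point, in any direction.
- beam: The aluminium channel with the foot plate screwed on it, fixed: 120 mm wide (x), 200 mm long (from 45 mm before the hole to 155 mm beyond, along y), 60 mm high with the plate, hollow, open at the ends. Origin on the bench straight below the hole. An open round socket, 36 mm wide, 30 mm high, stands on the plate 95 mm in +y from the hole.
- drift_grip (a point): Middle of the grip of the tapered drift, a round dark steel tool of 220 g standing tip down, loose, in the tool block; z up its axis. Grip 18 mm in diameter, 50 mm long (25 mm above and below this point).
- drift: The drift's origin: on its axis at the collar's underside, 31 mm below the grip's middle, z up. The collar is 32 mm in diameter, 6 mm thick. Below it a parallel shank, 19.2 mm in diameter, 20 mm long, then a taper 34 mm long down to a flat 3.5 mm tip, 54 mm below this origin. In the block and when home the collar rests on the surface.
- bolt_head (a point): Middle of the head of the thumb bolt, bright steel, 220 g, standing head up, loose, in the tool block; z up its axis. Round head 30 mm in diameter, 44 mm high (22 mm above and below this point).
- bolt: The bolt's origin: on its axis at the head's underside, 22 mm below the head's middle, z up. Plain shank, no thread, 18.5 mm in diameter, 28 mm long, its last 3 mm tapering to 14.4 mm. In the block and when home the head's underside rests on the surface.
- block_top (a point): Centre of the top face of the fixed wooden tool block, 196 x 60 mm, 60 mm high, x along its length, z up. Three round through holes, 22 mm in diameter, 1 mm chamfer, at x = -65, 0 and +65 mm, y = 0; drift, bolt and a straight pin stand in them in any order, with some play.
- punch: Bystander: straight untapered pin (16 mm shank and grip, 32 mm collar) standing in the tool block; origin at the collar's underside. Leave it.
- spool: Bystander: solder spool, 48 mm diameter, 34 mm high; origin under its centre.
- flux: Bystander: small amber jar, 40 mm diameter, 55 mm high; origin under its centre.
- driver: Bystander: screwdriver lying on the bench, 170 mm.
- cup: Bystander: clear plastic cup, 72 mm wide, 85 mm high; origin under its centre.
Not all that is in view belongs to the job. What is shaped like the bolt but pink is not meant. Of the things shaped like the part that bears block_top, the wooden one is meant.

How it is judged:
By the outcome, as a careful person would: the job done as asked, in the order asked, and still so for the second after the job is handed in, with the robot touching nothing.
It also fails if it takes over 72 s, if anything falls off the work surface, if the arm or the gripper's body presses on something with over 40 N, if the wrist force passes 120 N, or if a joint passes its speed limit or range.

## Robot

A 7-joint arm with a two-finger parallel gripper is mounted at the origin on the work surface. World frame = base frame: x ahead of the robot, y to its left, z up, the work surface at z = 0. Lengths are in m, angles in rad, forces in N, time in s.
With the tool pointing down it reaches from about 0.4 to 0.85 m from the base axis. Payload 6.9 kg.
Tool frame: the origin (TCP) lies at the very end of the fingers, on their centre line; the grasp point (between the pads) lies 19 mm behind it (ctrl.tcp_to_grasp is the distance from the TCP to the grasp point, in m); z points along the fingers, y is the direction in which the jaws open and shut (so a half turn about z gives the same grasp; the last joint's range is limited). The gripper opens to 85 mm and grips with 20 to 120 N. Pads are 22 mm wide; open, the fingers measure 114 mm over their backs; the gripper's body (76 mm by 85 mm) begins 54 mm behind the grasp point. The pads swing forward as they close: fully open they stand 13 mm farther back than shut.
Start: joints at [1.44, 0.507, -0.238, 1.5, 0.126, 1.149, -0.155], TCP at [0.146, -0.608, 0.231] pointing down, gripper open.
Joint ranges: [-3.08, 3.08], [-0.24, 2.05], [-1.43, 1.35], [0, 2.5], [-1.52, 4.66], [0.17, 1.96], [-2.89, 2.89]. Speed limits (rad/s): [2.39, 2.39, 3.14, 3.14, 3.14, 3.14, 3.14].

## Interface

Orientations are given as a rotation vector (axis times angle).
In Python, from cell import telemetry, viewer, order, ctrl gives the robot as it stands.
- The arm moves only by the tool jog_arm, never from a script. Its argument "steps" is a list of rows, each a list of 6 numbers: the shift along the world's x, y, z each as a share of 500 mm, from -1 to 1, then the turn, a rotation vector about the world's x, y, z each as a share of pi/2 rad, from -1 to 1. In form: [[x, y, z, wx, wy, wz], ...]. A call has 1 to 5 rows; each row is the pose to reach, as a shift and turn from the pose commanded when the call began; what a row does not reach only later rows make up. A row lasts 1/12 s, in which the tool goes at most 41.7 mm and 7.16 degrees, less where a joint would pass 70% of its speed; a pose out of reach is approached as far as the arm can. A call with a number of a shift or a turn outside -1 to 1 is refused whole. A call with a gripper value outside its range is refused whole. "gripper" is the closure, from 0 (fully open) to 1 (shut), set as the call begins (left out, the last holds). The fingers move at their own pace and stop on an object; "newtons" is the grip in N (left out, the last holds). Time passes only in rows, so rows that repeat a pose let the fingers close. It gives the time, the measured TCP pose, the force and the opening at its end, in the units of the state.
- telemetry.observe(): the state, without advancing time (a new reading comes with each control period).
- viewer.snapshot(name): name is "scene" or "top" or "wrist"; returns a dict with "img" (384x512x3 uint8, red, green, blue), "range_z" (384x512 float32, m along the optical axis (not along the pixel's ray), 0 where there is no reading), "intrinsics" (3x3 intrinsics, pixels), "camera_from_world" (4x4, takes a point from world to camera coordinates). Camera axes: x right, y down, z forward; pixel columns grow to the right and rows downward; lengths in m; the calibration is good to about 2 mm. A picture is of the moment at which its call begins.
- order.hand_in(): hands the job in, once; it reports no verdict.
The state is a dict: "clock": time; "joint_positions": joint angles; "qd": joint speeds; "joint_torque": joint torques, N m; "position": TCP position; "tcp_rot": TCP orientation; "contact_force": force on the tool from outside, world axes, zero at the start; "torque": the same for the moment, N m; "opening": opening from 0.0 (shut) to 1.0 (fully open).
Only numpy, scipy, OpenCV 4.12 (cv2) and the standard library are available. Lean on these libraries where they do the work, as an engineer would, in place of code of your own. Each camera call takes 0.05 s, during which the arm holds its last target.

## Working session

There is one attempt and no reset: what is moved stays moved. The work goes in short steps, Python scripts to look and compute and a tool call to move; the robot and the scene stay as the last step left them, time stands still between calls to the robot, and variables do not carry over. Pictures are saved under pics/ and viewed, and the job is handed in when it is done.

Besides the shell and the picture viewer there is one more tool, called as name(argument=value, ...), one argument or row to a line, values as JSON. jog_arm: Moves the arm, as the interface text tells. Its arguments: {"type":"object","properties":{"steps":{"type":"array","items":{"type":"array","items":{"type":"number","minimum":-1,"maximum":1}}},"gripper":{"type":"number"},"newtons":{"type":"number"}},"required":["steps"]}

```bash
ls; mkdir -p pics
cat > h.py <<'E'
import numpy as np, cv2
from cell import telemetry, viewer, order, ctrl
def snap(n,save):
    s=viewer.snapshot(n); cv2.imwrite('pics/'+save+'.png',cv2.cvtColor(s['img'],cv2.COLOR_RGB2BGR)); np.savez('pics/'+save+'.npz',**s); return s
def ray(s,u,v,z):
    K=s['intrinsics'];T=s['camera_from_world'];R=T[:3,:3];c=-R.T@T[:3,3]
    d=R.T@np.linalg.solve(K,[u,v,1.]); return c+d*(z-c[2])/d[2]
def px(s,u,v):
    K=s['intrinsics'];T=s['camera_from_world'];R=T[:3,:3];c=-R.T@T[:3,3]
    return c+R.T@np.linalg.solve(K,[u,v,1.])*s['range_z'][int(v),int(u)]
def proj(s,p):
    q=s['camera_from_world']@np.r_[p,1]; q=s['intrinsics']@q[:3]; return q[:2]/q[2]
E
python3 - <<'E'
from h import *
print(telemetry.observe(), ctrl.tcp_to_grasp)
for n in ['scene','top','wrist']: 
    s=snap(n,n+'0'); T=s['camera_from_world']; print(n,-T[:3,:3].T@T[:3,3],T[2,:3],s['intrinsics'][0])
E
```

```text
pics
{'clock': 0.0, 'joint_positions': array([ 1.44051317,  0.50833459, -0.23753276,  1.50111683,  0.1256945 ,
        1.14890283, -0.15477437]), 'qd': array([ 0.00059293,  0.00012497, -0.00114073,  0.0005909 , -0.00056764,
       -0.00014273,  0.00050005]), 'joint_torque': array([ 8.36893810e-05, -6.20590281e+01, -2.18622990e+00, -2.49645281e+01,
        1.27883605e-02,  1.22892269e-02, -3.50428721e-06]), 'position': array([ 0.14581697, -0.60724156,  0.23043749]), 'tcp_rot': array([-3.11803285e+00, -3.69374741e-01,  3.64731461e-04]), 'contact_force': array([-0.35279789, -0.51792769, -0.0517902 ]), 'torque': array([-0.00465801,  0.02721067,  0.00130098]), 'opening': 1.0037195833135217} 0.0187
scene [ 0.97655466 -0.53832811  0.68076525] [-0.455262    0.5617423  -0.69078368] [391.54122536   0.         250.91193974]
top [ 0.531768   -0.08259256  1.01766225] [ 0.06613391  0.00435022 -0.99780127] [446.10942572   0.         253.77788367]
wrist [ 0.22311486 -0.5883056   0.37380267] [-0.30454906 -0.07197915 -0.94977306] [328.74460169   0.         257.31122044]
```

View pics/scene0.png

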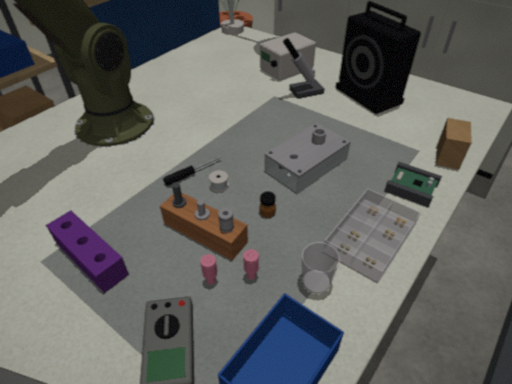

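View pics/top0.png

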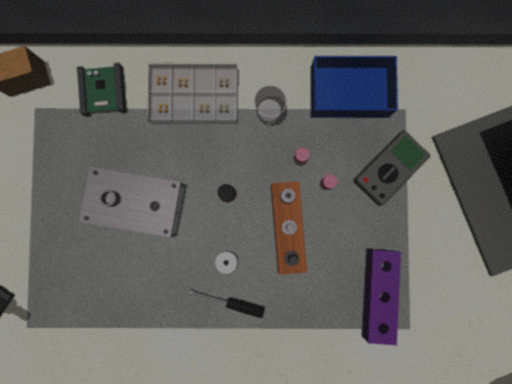

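View pics/wrist0.png

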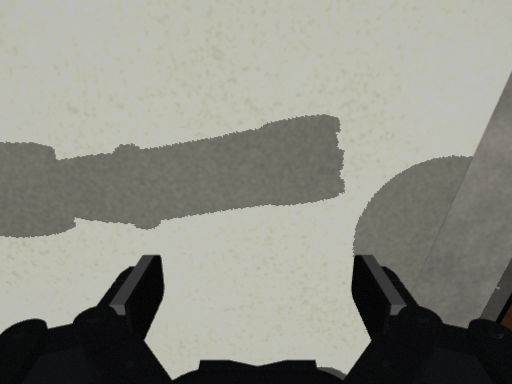

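Run:
```python
from h import *
a=cv2.imread('pics/scene0.png');b=cv2.imread('pics/top0.png')
cv2.imwrite('pics/z1.png',np.hstack([cv2.resize(a[165:265,150:260],(400,364),interpolation=2),cv2.resize(b[155:290,170:310],(377,364),interpolation=2)]))
cv2.imwrite('pics/z2.png',np.hstack([cv2.resize(a[110:200,255:360],(400,343),interpolation=2),cv2.resize(b[160:245,75:190],(400,296),interpolation=2)[:296].copy() if 0 else cv2.resize(b[160:245,75:190],(400,343),interpolation=2)]))
s=dict(np.load('pics/top0.npz'))
for n,u,v in [('top',288,195),('mid',289,227),('bot',292,258),('hole',154,206),('sock',110,198),('plate',130,205),('block',290,212),('flux',227,193),('spool',226,262)]: print(n,px(s,u,v))
```

```text
top [ 0.59160775 -0.14875544  0.10501212]
mid [ 0.52614487 -0.15130934  0.09613319]
bot [ 0.46438219 -0.15556123  0.11765059]
hole [0.57053783 0.13835749 0.04974569]
sock [0.58719217 0.23162054 0.05857046]
plate [0.57210514 0.18747238 0.06086851]
block [ 0.55803633 -0.1562592   0.05955826]
flux [ 0.59895989 -0.02037868  0.05396223]
spool [ 0.4491295  -0.01804942  0.03583258]
```

View pics/z1.png

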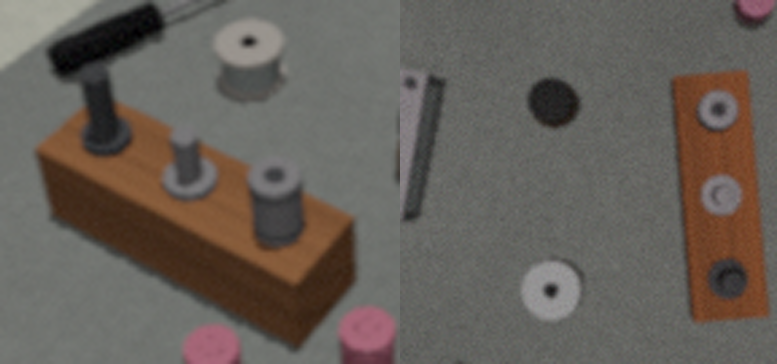

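View pics/z2.png

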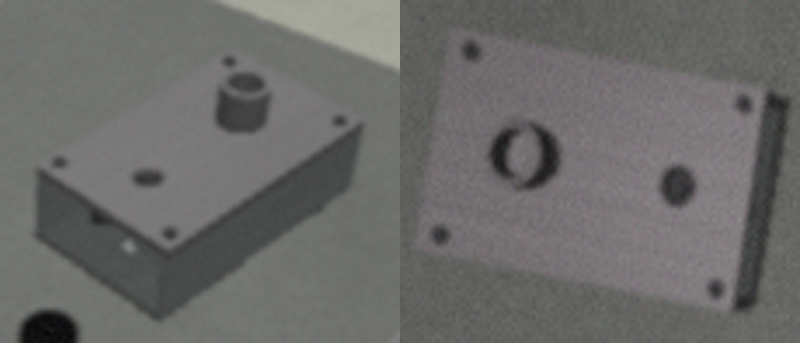

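Run:
```python
from h import *
s=dict(np.load('pics/top0.npz')); np.set_printoptions(precision=4,suppress=True,linewidth=200)
r=s['range_z']
Z=np.zeros((14,14))
for i,v in enumerate(range(199,213)):
    for j,u in enumerate(range(147,161)): Z[i,j]=1000*px(s,u,v)[2]
print(Z.round(0))
g=cv2.cvtColor(s['img'],cv2.COLOR_RGB2GRAY)
print(g[199:213,147:161])
# block outline
hsv=cv2.cvtColor(s['img'],cv2.COLOR_RGB2HSV)
m=((hsv[...,0]<15)&(hsv[...,1]>120)&(hsv[...,2]>60)).astype(np.uint8); m[:170]=0
m=cv2.morphologyEx(m,cv2.MORPH_CLOSE,np.ones((25,25)))
c=max(cv2.findContours(m,0,2)[0],key=cv2.contourArea); rr=cv2.minAreaRect(c);print(rr)
for p in cv2.boxPoints(rr): print(ray(s,p[0],p[1],.06))
print('c',ray(s,*rr[0],.06))
# plate
```

```text
[[  61.   56.   56.   60.   56.   59.   59.   60.   60.   58.   58.   58.   59.   60.]
 [  56.   62.   59.   57.   58.   61.   57.   58.   56.   59.   59.   60.   58.   59.]
 [  60.   58.   59.   59.   59.   59.   58.   56.   59.   59.   58.   59.   60.   59.]
 [  61.   60.   56.   61.   58.   54.   52.   52.   50.   49.   52.   58.   54.   59.]
 [  60.   60.   60.   58.   56.   49.   48.   52.   52.   54.   51.   51.   61.   59.]
 [  62.   59.   59.   56.   48.   51.   51.   52.   52.   53.   53.   54.   58.   59.]
 [  59.   60.   57.   57.   52.   53.   49.   54.   55.   51.   55.   52.   60.   59.]
 [  58.   62.   62.   59.   49.   56.   51.   50.   51.   53.   49.   48.   59.   60.]
 [  60.   59.   58.   59.   52.   51.   51.   49.   52.   51.    4.    4.   62.   60.]
 [  59.   59.   59.   57.   50.   50.   48.   49.   49.   41.    4.    1.   60.   59.]
 [  60.   63.   60.   60.   60.   51.   51.   48.   47.    3.    5.   58.   62.   60.]
 [  61.   57.   59.   59.   62.   57.   56.   52.   44.   59.   63.   60.   60.   58.]
 [  66.   62.   59.   57.   58.   58.   57.   58.   58. 
[... 477 characters left out ...]
1 120 107  78  51  49  58  61  55  56  59  62  77 110]
 [125 118  97  73  58  46  61  59  60  50  50  55  79 106]
 [125 123 104  75  55  48  59  58  57  50  51  59  87 112]
 [127 130 119  94  65  55  55  53  51  45  63  79  98 120]
 [127 128 117 107  81  64  52  54  56  61  74  97 113 126]
 [123 124 125 118 105  87  67  68  70  80  96 119 123 127]
 [127 126 129 125 121 112 107 105  97 112 121 127 126 132]
 [123 126 125 123 127 125 124 125 121 125 127 128 126 126]]
((288.4931335449219, 227.41726684570312), (91.2669906616211, 27.820236206054688), 85.2363510131836)
[ 0.6202 -0.1151  0.06  ]
[ 0.6253 -0.1748  0.06  ]
[ 0.4312 -0.1902  0.06  ]
[ 0.4261 -0.1313  0.06  ]
c [ 0.525  -0.1529  0.06  ]
```

jog_arm(
  steps=[
    [0.345,0.74,0,0,0,-0.106],
    [0.345,0.74,0,0,0,-0.106],
    [0.345,0.74,0,0,0,-0.106],
    [0.345,0.74,0,0,0,-0.106],
    [0.345,0.74,0,0,0,-0.106],
  ],
)

```text
clock: 0.57
position: [0.2344, -0.4168, 0.2311]
tcp_rot: [-3.139, -0.108, 0.0]
contact_force: [1.2, -0.5, -0.3]
opening: 0.996
```

Run:
```python
from h import *
t=telemetry.observe(); print(t['clock'],t['position'],t['tcp_rot'],t['contact_force'])
```

```text
0.5667 [ 0.23437314 -0.41684764  0.23106094] [-3.13941359e+00 -1.08461669e-01  2.24434304e-04] [ 1.22472913 -0.48408815 -0.34870377]
```

jog_arm(
  steps=[
    [0.465,1.0,0,0,0,0],
    [0.465,1.0,0,0,0,0],
    [0.465,1.0,0,0,0,0],
    [0.465,1.0,0,0,0,0],
    [0.465,1.0,0,0,0,0],
  ],
)

```text
clock: 0.98
position: [0.3221, -0.228, 0.2314]
tcp_rot: [3.139, 0.108, 0.0]
contact_force: [1.1, 0.2, -0.5]
opening: 1.004
```

jog_arm(
  steps=[
    [0.33,0.71,-0.1,0,0,0],
    [0.33,0.71,-0.1,0,0,0],
    [0.33,0.71,-0.1,0,0,0],
    [0.33,0.71,-0.1,0,0,0],
    [0.33,0.71,-0.1,0,0,0],
  ],
)

```text
clock: 1.4
position: [0.4092, -0.0407, 0.2048]
tcp_rot: [3.139, 0.108, 0.001]
contact_force: [1.5, -0.2, -0.1]
opening: 1.004
```

jog_arm(
  steps=[
    [0.164,0.348,-0.23,0,0,0],
    [0.164,0.348,-0.23,0,0,0],
    [0.164,0.348,-0.23,0,0,0],
    [0.164,0.348,-0.23,0,0,0],
    [0.164,0.348,-0.23,0,0,0],
  ],
)

```text
clock: 1.82
position: [0.4856, 0.1208, 0.0967]
tcp_rot: [3.14, 0.109, -0.0]
contact_force: [0.9, -0.7, 0.6]
opening: 0.998
```

jog_arm(
  steps=[
    [0,0.01,-0.02,0,0,0],
    [0,0.01,-0.02,0,0,0],
    [0,0.01,-0.02,0,0,0],
  ],
)

```text
clock: 2.07
position: [0.4843, 0.1238, 0.0874]
tcp_rot: [3.139, 0.111, -0.004]
contact_force: [0.4, -1.3, -0.2]
opening: 0.999
```

Run:
```python
from h import *
np.set_printoptions(precision=4,suppress=True,linewidth=200)
t=telemetry.observe(); print(t['clock'],t['position'],t['tcp_rot'],t['contact_force'])
s=snap('wrist','w1'); print(proj(s,np.array([.5705,.138,.06]))); T=s['camera_from_world']; print(-T[:3,:3].T@T[:3,3])
u,v=proj(s,np.array([.5705,.138,.06])).astype(int)
cv2.imwrite('pics/w1z.png',cv2.resize(cv2.cvtColor(s['img'],4)[max(0,v-60):v+60,u-60:u+60],None,fx=5,fy=5,interpolation=2))
```

```text
2.0667 [0.4843 0.1238 0.0874] [ 3.1388  0.1107 -0.0038] [ 0.4188 -1.3133 -0.2075]
[241.5754  67.7825]
[0.5638 0.1301 0.2305]
```

View pics/w1.png

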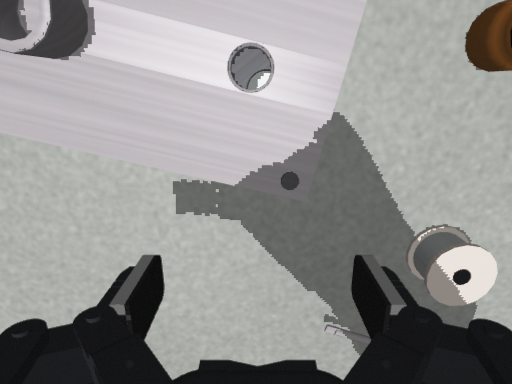

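View pics/w1z.png

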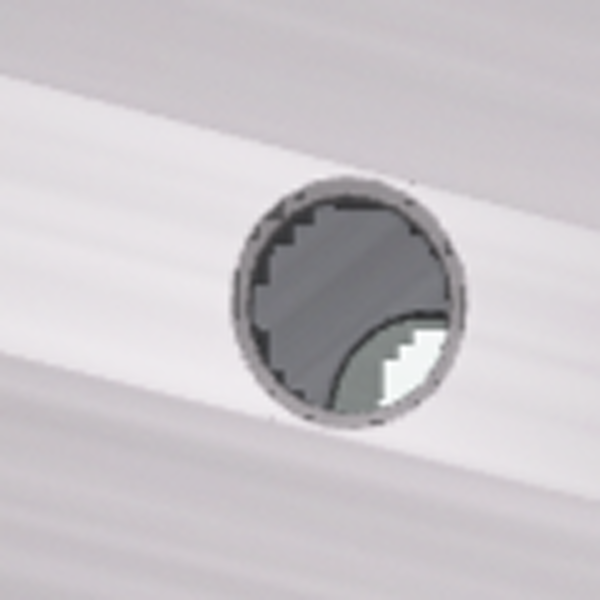

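Run:
```python
from h import *
from scipy.optimize import least_squares
np.set_printoptions(precision=4,suppress=True,linewidth=200)
s=dict(np.load('pics/w1.npz'))
f=lambda u,v,z: ray(s,181+(u+.5)/5-.5,7+(v+.5)/5-.5,z)
h=f(349,303,.06); print('hole',h)
print('edges', [np.linalg.norm(f(u,v,.06)-h)*1e3 for u,v in [(232,303),(466,303),(349,177),(349,429)]])
P=np.array([f(u,v,.052) for u,v in [(333,408),(341,372),(357,347),(375,331),(400,319),(446,312)]])[:,:2]
r=least_squares(lambda c: np.hypot(*(P-c).T)-.01,h[:2]+[-.01,-.01]); c=r.x
print('back',c,'off',(c-h[:2])*1e3,np.hypot(*(c-h[:2]))*1e3, r.fun*1e3)
d=(c-h[:2])/np.hypot(*(c-h[:2])); print('dir',d,np.degrees(np.arctan2(d[1],d[0])))
t=dict(np.load('pics/top0.npz')); print('top says', ray(t,153.3,205.8,.06))
```

```text
hole [0.5711 0.1337 0.06  ]
edges [np.float64(11.347806604890904), np.float64(11.349589659079836), np.float64(11.177508557438314), np.float64(11.694357890629227)]
back [0.5611 0.1249] off [-9.9233 -8.8462] 13.293902492836944 [ 0.0195  0.073   0.0169 -0.049  -0.153   0.1441]
dir [-0.7465 -0.6654] -138.2843038104284
top says [0.5706 0.1375 0.06  ]
```

jog_arm(
  steps=[
    [0,0,0,0,0,0],
    [0,0,0,0,0,0],
  ],
)

```text
clock: 2.28
position: [0.4855, 0.1226, 0.089]
tcp_rot: [3.139, 0.105, 0.002]
contact_force: [0.4, -0.4, 1.0]
opening: 0.997
```

```bash
cat >> h.py <<'E'
def circ(s,uv,z,rad,win,thr=None,plot=None):
    pass
E
python3 - <<'E'
from h import *
np.set_printoptions(precision=4,suppress=True,linewidth=200)
t=telemetry.observe(); print(t['clock'],t['position'],t['tcp_rot'],t['contact_force'])
s=snap('wrist','w2'); T=s['camera_from_world']; print(-T[:3,:3].T@T[:3,3])
u,v=proj(s,np.array([.5711,.1337,.06])); print(u,v)
u,v=int(u),int(v)
cv2.imwrite('pics/w2z.png',cv2.resize(cv2.cvtColor(s['img'],4)[v-30:v+30,u-30:u+30],None,fx=10,fy=10,interpolation=0)); print(u-30,v-30)
t=dict(np.load('pics/top0.npz'))
cv2.imwrite('pics/t2z.png',cv2.resize(cv2.cvtColor(t['img'],4)[185:225,130:180],None,fx=12,fy=12,interpolation=0))
E
```

```text
2.2833 [0.4855 0.1226 0.089 ] [3.1393 0.105  0.0024] [ 0.4041 -0.3999  1.0432]
[0.5646 0.1285 0.2324]
247.3198187216507 70.27307570801271
217 40
```

View pics/w2z.png

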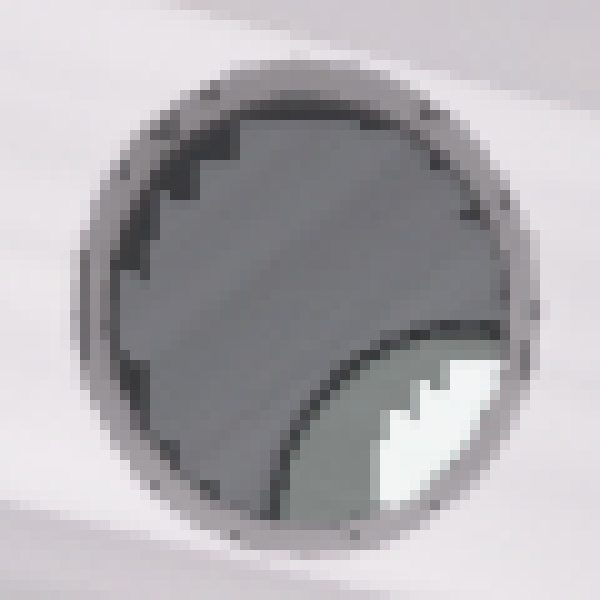

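View pics/t2z.png

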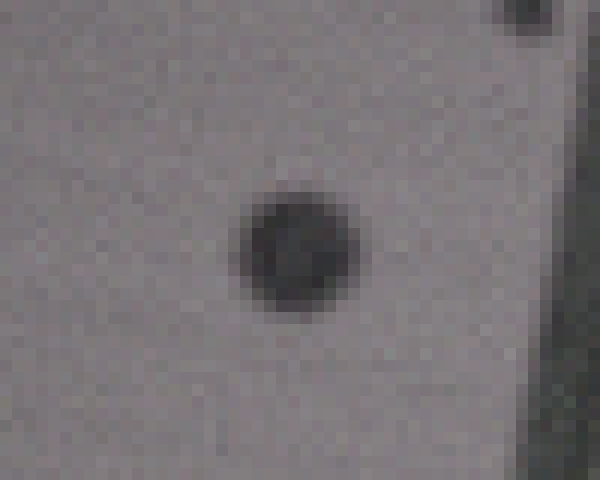

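jog_arm(
  steps=[
    [0,-0.07,0.1,0,0,0],
    [-0.04,-0.558,0.18,0,0,0],
    [-0.04,-0.558,0.18,0,0,0],
    [-0.04,-0.558,0.18,0,0,0],
    [-0.04,-0.558,0.18,0,0,0],
  ],
)

```text
clock: 2.75
position: [0.4718, -0.0646, 0.159]
tcp_rot: [3.139, 0.107, 0.002]
contact_force: [1.3, -0.3, -0.8]
opening: 1.006
```

Run:
```python
from h import *
np.set_printoptions(precision=4,suppress=True,linewidth=200)
t=telemetry.observe(); print(t['clock'],t['position'])
s=dict(np.load('pics/top0.npz'))
cv2.imwrite('pics/t3z.png',cv2.resize(cv2.cvtColor(s['img'],4)[175:280,260:320],None,fx=5.5,fy=5.5,interpolation=0))
```

```text
2.75 [ 0.4718 -0.0646  0.159 ]
```

View pics/t3z.png

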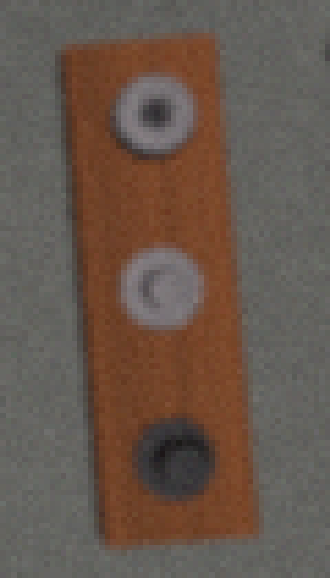

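jog_arm(
  steps=[
    [-0.014,-0.18,0.032,0,0,0],
    [-0.014,-0.18,0.032,0,0,0],
    [-0.014,-0.18,0.032,0,0,0],
    [-0.014,-0.18,0.032,0,0,0],
  ],
)

```text
clock: 3.08
position: [0.4646, -0.157, 0.1745]
tcp_rot: [3.138, 0.095, 0.002]
contact_force: [1.3, -0.7, -0.5]
opening: 1.0
```

Run:
```python
from h import *
np.set_printoptions(precision=4,suppress=True,linewidth=200)
t=telemetry.observe(); print(t['clock'],t['position'],t['tcp_rot'])
s=snap('wrist','w3')
p=dict(np.load('pics/top0.npz'))
print(ray(p,291.8,258.6,.066),ray(p,260+155/5.5,175+115/5.5,.104))
```

```text
3.0833 [ 0.4646 -0.157   0.1745] [3.1379 0.0951 0.0017]
[ 0.4593 -0.1593  0.066 ] [ 0.5898 -0.1492  0.104 ]
```

View pics/w3.png

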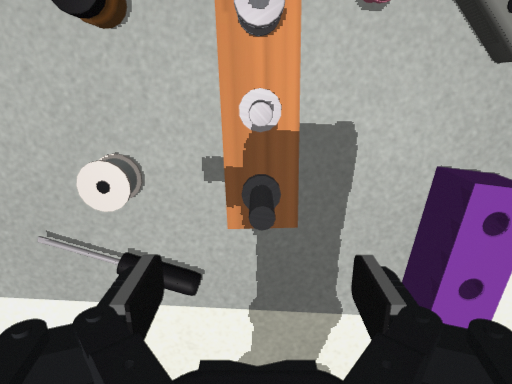

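Run:
```python
from h import *
s=dict(np.load('pics/w3.npz'))
cv2.imwrite('pics/w3z.png',cv2.resize(cv2.cvtColor(s['img'],4)[160:240,210:310],None,fx=7,fy=7,interpolation=0)*1)
im=cv2.resize(cv2.cvtColor(s['img'],4)[160:240,210:310],None,fx=7,fy=7,interpolation=0); cv2.imwrite('pics/w3z.png',np.clip(im*2.,0,255).astype(np.uint8))
```

```text
(no output)
```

View pics/w3z.png

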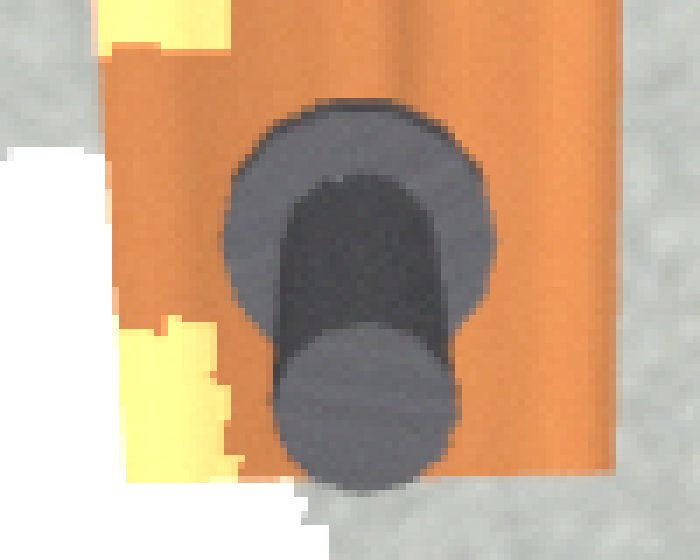

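Run:
```python
from h import *
np.set_printoptions(precision=4,suppress=True)
s=dict(np.load('pics/w3.npz'))
f=lambda u,v,z: ray(s,210+u/7-.43,160+v/7-.43,z)
print('top',f(367,407,.116),f(274,407,.116),f(460,407,.116),'collar',f(358,235,.066),f(220,235,.066),f(497,235,.066), px(s,262,216),px(s,262,172)[2])
print('front edge',f(126,482,.06),f(613,475,.06))
```

```text
top [ 0.4603 -0.1601  0.116 ] [ 0.4598 -0.1513  0.116 ] [ 0.4608 -0.1689  0.116 ] collar [ 0.461  -0.1598  0.066 ] [ 0.46   -0.1439  0.066 ] [ 0.4619 -0.1758  0.066 ] [ 0.4617 -0.16    0.1164] 0.0616054556939335
front edge [ 0.4255 -0.1337  0.06  ] [ 0.43   -0.1931  0.06  ]
```

jog_arm(
  steps=[
    [-0.008,-0.006,-0.07,0,0,0.008],
    [-0.008,-0.006,-0.14,0,0,0.008],
    [-0.008,-0.006,-0.199,0,0,0.008],
    [-0.008,-0.006,-0.199,0,0,0.008],
    [-0.008,-0.006,-0.199,0,0,0.008],
  ],
  gripper=0.3,
)

```text
clock: 3.55
position: [0.4608, -0.1531, 0.0738]
tcp_rot: [-3.137, -0.133, 0.004]
contact_force: [0.4, -1.0, 0.3]
opening: 0.697
```

jog_arm(
  steps=[
    [0,0,0,0,0,0],
    [0,0,0,0,0,0],
  ],
)

```text
clock: 3.72
position: [0.4628, -0.1546, 0.076]
tcp_rot: [3.138, 0.13, 0.005]
contact_force: [-0.8, -0.1, 0.3]
opening: 0.704
```

jog_arm(
  steps=[
    [-0.004,-0.011,-0.002,0,0,0],
    [-0.004,-0.011,-0.002,0,0,0],
    [-0.004,-0.011,-0.002,0,0,0],
  ],
)

```text
clock: 3.97
position: [0.4596, -0.1613, 0.0739]
tcp_rot: [3.138, 0.127, 0.002]
contact_force: [1.4, 0.3, 1.1]
opening: 0.702
```

jog_arm(
  steps=[
    [0,0,0,0,0,0],
  ],
)

```text
clock: 4.05
position: [0.4596, -0.1609, 0.0736]
tcp_rot: [3.139, 0.127, 0.001]
contact_force: [-0.8, -0.1, -0.1]
opening: 0.704
```

jog_arm(
  steps=[
    [0,0,0,0,0,0],
    [0,0,0,0,0,0],
    [0,0,0,0,0,0],
    [0,0,0,0,0,0],
    [0,0,0,0,0,0],
  ],
  gripper=1,
  newtons=90,
)

```text
clock: 4.47
position: [0.4595, -0.1604, 0.0734]
tcp_rot: [3.139, 0.129, 0.0]
contact_force: [-0.8, -0.0, 3.8]
opening: 0.177
```

jog_arm(
  steps=[
    [0,0,0,0,0,0],
    [0,0,0,0,0,0],
    [0,0,0,0,0,0],
    [0,0,0,0,0,0],
  ],
)

```text
clock: 4.8
position: [0.4595, -0.1604, 0.0734]
tcp_rot: [3.139, 0.129, 0.0]
contact_force: [-1.8, 2.1, 5.3]
opening: 0.181
```

Run:
```python
from h import *
s=snap('wrist','w4')
t=telemetry.observe(); print(t['clock'],t['position'],t['contact_force'],t['opening'])
```

```text
4.85 [ 0.45949326 -0.1603878   0.07336424] [-1.30144379  1.24606253  5.85349808] 0.17517317388824413
```

View pics/w4.png

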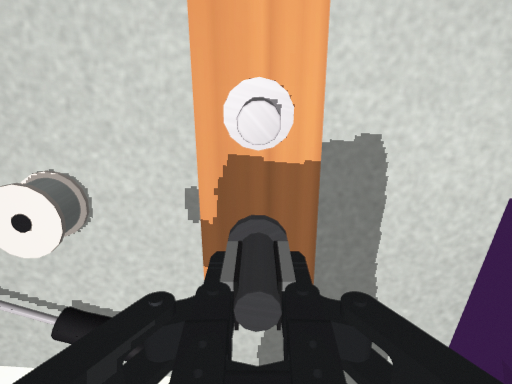

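jog_arm(
  steps=[
    [0,0,0.01,0,0,0],
    [0,0,0.06,0,0,0],
    [0,0,0.14,0,0,0],
    [0,0,0.18,0,0,0],
    [0,0,0.18,0,0,0],
  ],
)

```text
clock: 5.27
position: [0.4618, -0.1609, 0.1672]
tcp_rot: [3.137, 0.128, 0.01]
contact_force: [-0.1, 0.0, -1.7]
opening: 0.175
```

jog_arm(
  steps=[
    [0,0,0,0,0,0],
    [0,0,0,0,0,0],
  ],
)

```text
clock: 5.43
position: [0.4586, -0.1606, 0.1623]
tcp_rot: [-3.139, -0.128, 0.002]
contact_force: [-0.8, -0.4, -1.5]
opening: 0.176
```

Run:
```python
from h import *
s=snap('wrist','w5'); s2=snap('scene','s5')
t=telemetry.observe(); print(t['clock'],t['position'],t['tcp_rot'],t['contact_force'],t['opening'])
a=cv2.cvtColor(s['img'],4)[190:340,180:340]; b=cv2.cvtColor(s2['img'],4)[100:250,120:280]
cv2.imwrite('pics/w5z.png',np.clip(np.hstack([cv2.resize(x,(400,375)) for x in(a,b)])*1.8,0,255).astype(np.uint8))
```

```text
5.5333 [ 0.45841293 -0.16043878  0.1617872 ] [-3.13794341 -0.12848644  0.00413511] [ 0.11520873 -0.0869653  -2.33895692] 0.17829348833878345
```

View pics/w5z.png

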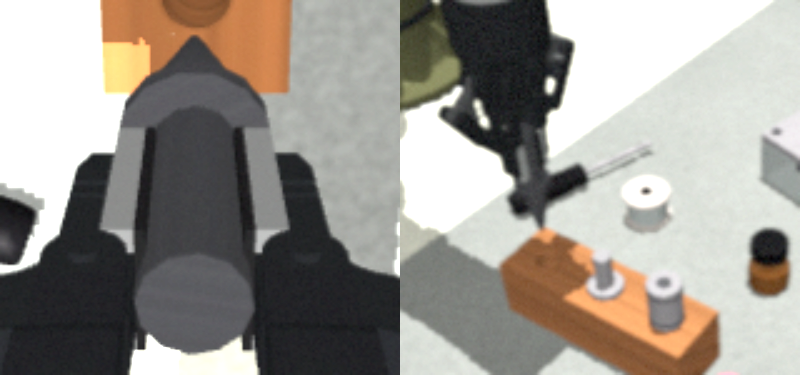

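Run:
```python
from h import *
np.set_printoptions(precision=4,suppress=True)
s=dict(np.load('pics/w5.npz')); p=np.array([.4584,-.1604,.1618])
# pose at image moment unknown vs observe; print cam
T=s['camera_from_world']; print(-T[:3,:3].T@T[:3,3])
f=lambda u,v,dz: ray(s,180+u/2.5-.3,190+v/2.5-.3,p[2]+dz)-p
print('top',f(194.5,303,.0426),'edges',f(135,303,.0426),f(254,303,.0426),'tip',f(195,38,-.0674),'tipR',f(195,43,-.0674))
w=dict(np.load('pics/wrist0.npz'));T=w['camera_from_world']; print(-T[:3,:3].T@T[:3,3])
print(px(s,257,310)-p, px(s,194.5/2.5+180,190+100/2.5)-p)
```

```text
[ 0.538  -0.1537  0.3055]
top [0.0006 0.0002 0.0426] edges [-0.0001  0.0089  0.0426] [ 0.0013 -0.0086  0.0426] tip [ 0.0012  0.     -0.0674] tipR [-0.0003 -0.0001 -0.0674]
[ 0.2231 -0.5883  0.3738]
[0.0026 0.0005 0.0447] [ 0.0108  0.0008 -0.0058]
```

jog_arm(
  steps=[
    [0.02,0.055,0.036,0,0,0],
    [0.05,0.135,0.036,0,0,0],
    [0.08,0.215,0.036,0,0,0],
    [0.108,0.293,0.036,0,0,0],
    [0.138,0.373,0.036,0,0,0],
  ],
)

```text
clock: 5.95
position: [0.5271, 0.0248, 0.1799]
tcp_rot: [3.139, 0.128, -0.003]
contact_force: [0.7, 0.1, -1.4]
opening: 0.177
```

jog_arm(
  steps=[
    [0.028,0.075,0,0,0,0],
    [0.052,0.142,0,0,0,0],
    [0.068,0.185,0,0,0,0],
    [0.076,0.207,0,0,0,0],
    [0.076,0.207,0,0,0,0],
  ],
)

```text
clock: 6.37
position: [0.5651, 0.1302, 0.1798]
tcp_rot: [-3.137, -0.136, 0.003]
contact_force: [-1.3, -0.0, -1.0]
opening: 0.178
```

jog_arm(
  steps=[
    [0,0,0,0,0,0],
    [0,0,0,0,0,0],
    [0,0,0,0,0,0],
  ],
)

```text
clock: 6.62
position: [0.5651, 0.1244, 0.1808]
tcp_rot: [3.138, 0.124, -0.002]
contact_force: [-0.6, -0.0, -2.3]
opening: 0.177
```

jog_arm(
  steps=[
    [0,0,0,0,0,0],
    [0,0,0,0,0,0],
    [0,0,0,0,0,0],
  ],
)

```text
clock: 6.87
position: [0.5655, 0.1259, 0.1813]
tcp_rot: [3.139, 0.127, 0.0]
contact_force: [0.1, 0.5, -1.1]
opening: 0.176
```

Run:
```python
from h import *
np.set_printoptions(precision=4,suppress=True)
s=snap('wrist','w6'); t=telemetry.observe(); p=t['position'];print(t['clock'],p,t['qd'])
u,v=proj(s,np.array([.5711,.1337,.06]));print(u,v)
```

```text
6.9167 [0.5655 0.1261 0.1813] [-0.0078  0.0034 -0.0004 -0.0026 -0.0001 -0.0002 -0.0029]
248.96922253264535 176.8105692943897
```

View pics/w6.png

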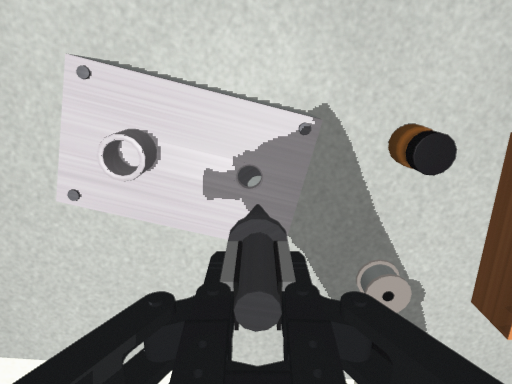

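jog_arm(
  steps=[
    [0,0.0075,-0.03,0,0,0],
    [0,0.0075,-0.06,0,0,0],
    [0,0.0075,-0.085,0,0,0],
    [0,0.0075,-0.1,0,0,0],
    [0,0.0075,-0.1,0,0,0],
  ],
)

```text
clock: 7.33
position: [0.5645, 0.1299, 0.1296]
tcp_rot: [3.138, 0.128, -0.004]
contact_force: [-0.4, 0.5, -1.6]
opening: 0.173
```

jog_arm(
  steps=[
    [0,0,0,0,0,0],
    [0,0,0,0,0,0],
    [0,0,0,0,0,0],
    [0,0,0,0,0,0],
  ],
)

```text
clock: 7.67
position: [0.5659, 0.1306, 0.1319]
tcp_rot: [-3.139, -0.128, -0.002]
contact_force: [-0.0, -0.2, -2.3]
opening: 0.173
```

Run:
```python
from h import *
np.set_printoptions(precision=4,suppress=True)
s=snap('wrist','w7'); t=telemetry.observe(); p=t['position'];print(t['clock'],p,t['tcp_rot'],t['qd'],t['contact_force'])
u,v=proj(s,np.array([.5711,.1337,.06]));print(u,v)
a=cv2.cvtColor(s['img'],4)[150:250,200:320]
cv2.imwrite('pics/w7z.png',np.clip(cv2.resize(a,None,fx=6,fy=6,interpolation=0)*1.8,0,255).astype(np.uint8))
```

```text
7.7167 [0.5658 0.1305 0.1318] [-3.1388 -0.1284 -0.0017] [ 0.0008  0.0019  0.0028  0.0034  0.0001 -0.0009 -0.001 ] [-0.7865 -0.3064 -1.04  ]
254.09094390504336 197.03521523442043
```

View pics/w7z.png

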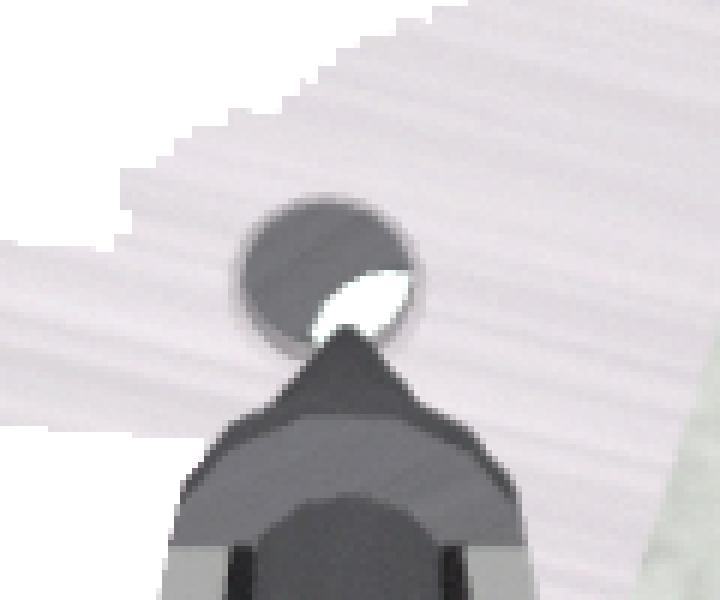

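Run:
```python
from h import *
np.set_printoptions(precision=4,suppress=True)
s=dict(np.load('pics/w7.npz'))
f=lambda u,v,z: ray(s,200+u/6-.42,150+v/6-.42,z)
h=f(329,279,.06); t=f(347,332,.1318-.0674); print(h,t,t-h, f(238,279,.06)[1]-f(420,279,.06)[1],f(329,192,.06)[0]-f(329,363,.06)[0])
```

```text
[0.5718 0.1335 0.06  ] [0.5671 0.1311 0.0644] [-0.0047 -0.0025  0.0044] 0.02090843658092066 0.02074377017726914
```

jog_arm(
  steps=[
    [-0.001,-0.0035,0,0,0,0],
    [-0.001,-0.0035,-0.007,0,0,0],
    [-0.001,-0.0035,-0.013,0,0,0],
    [-0.001,-0.0035,-0.019,0,0,0],
    [-0.001,-0.0035,-0.019,0,0,0],
  ],
)

```text
clock: 8.13
position: [0.5647, 0.1287, 0.1209]
tcp_rot: [-3.139, -0.129, 0.001]
contact_force: [0.3, 0.6, -1.5]
opening: 0.176
```

jog_arm(
  steps=[
    [0,0,-0.003,0,0,0],
    [0,0,-0.006,0,0,0],
    [0,0,-0.009,0,0,0],
    [0,0,-0.012,0,0,0],
  ],
)

```text
clock: 8.47
position: [0.5653, 0.1291, 0.1157]
tcp_rot: [-3.138, -0.129, -0.001]
contact_force: [-0.4, 1.2, -1.2]
opening: 0.173
```

jog_arm(
  steps=[
    [0.0015,0.0013,0,0,0,0],
    [0.0028,0.0025,-0.002,0,0,0],
    [0.0032,0.0029,-0.005,0,0,0],
    [0.0036,0.0033,-0.008,0,0,0],
    [0.004,0.0036,-0.01,0,0,0],
  ],
)

```text
clock: 8.88
position: [0.5666, 0.1301, 0.1107]
tcp_rot: [3.138, 0.128, -0.001]
contact_force: [-2.8, -0.5, 3.1]
opening: 0.176
```

jog_arm(
  steps=[
    [0,0,0,0,0,0],
  ],
)

```text
clock: 8.97
position: [0.5666, 0.1301, 0.1104]
tcp_rot: [3.138, 0.128, -0.001]
contact_force: [-0.9, -1.6, -0.2]
opening: 0.178
```

jog_arm(
  steps=[
    [0.0009,0.0008,-0.003,0,0,0],
    [0.0016,0.0014,-0.006,0,0,0],
    [0.0023,0.002,-0.01,0,0,0],
    [0.0028,0.0025,-0.013,0,0,0],
    [0.0033,0.0029,-0.016,0,0,0],
  ],
)

```text
clock: 9.38
position: [0.5682, 0.1316, 0.1023]
tcp_rot: [3.138, 0.128, -0.001]
contact_force: [-3.4, -2.0, 3.2]
opening: 0.175
```

jog_arm(
  steps=[
    [0,0,0,0,0,0],
  ],
)

```text
clock: 9.47
position: [0.5682, 0.1316, 0.102]
tcp_rot: [3.139, 0.128, -0.002]
contact_force: [-2.7, -2.6, -1.2]
opening: 0.175
```

jog_arm(
  steps=[
    [0.0006,0.0006,-0.002,0,0,0],
    [0.0012,0.0011,-0.005,0,0,0],
    [0.0017,0.0015,-0.008,0,0,0],
    [0.0022,0.002,-0.01,0,0,0],
    [0.0026,0.0023,-0.012,0,0,0],
  ],
)

```text
clock: 9.88
position: [0.5696, 0.1328, 0.0964]
tcp_rot: [3.138, 0.128, -0.001]
contact_force: [-4.3, -3.4, 2.3]
opening: 0.174
```

jog_arm(
  steps=[
    [0,0,0,0,0,0],
  ],
)

```text
clock: 9.97
position: [0.5695, 0.1328, 0.0962]
tcp_rot: [3.138, 0.128, -0.002]
contact_force: [-3.2, -2.5, -0.7]
opening: 0.179
```

jog_arm(
  steps=[
    [0.0006,0.0005,-0.002,0,0,0],
    [0.001,0.0009,-0.004,0,0,0],
    [0.0014,0.0013,-0.006,0,0,0],
    [0.0017,0.0016,-0.008,0,0,0],
    [0.002,0.0018,-0.01,0,0,0],
  ],
)

```text
clock: 10.38
position: [0.5707, 0.1338, 0.0916]
tcp_rot: [3.139, 0.128, -0.001]
contact_force: [-3.9, -3.4, 1.8]
opening: 0.178
```

jog_arm(
  steps=[
    [0,0,0,0,0,0],
  ],
)

```text
clock: 10.47
position: [0.5706, 0.1338, 0.0914]
tcp_rot: [3.139, 0.129, -0.001]
contact_force: [-2.5, -3.3, 0.5]
opening: 0.178
```

jog_arm(
  steps=[
    [0,0,-0.002,0,0,0],
    [0,0,-0.004,0,0,0],
    [0,0,-0.006,0,0,0],
    [0,0,-0.006,0,0,0],
  ],
)

```text
clock: 10.8
position: [0.5706, 0.1337, 0.0884]
tcp_rot: [3.139, 0.128, -0.001]
contact_force: [-3.4, -3.6, -0.9]
opening: 0.174
```

jog_arm(
  steps=[
    [0,0,-0.002,0,0,0],
    [0,0,-0.004,0,0,0],
    [0,0,-0.007,0,0,0],
    [0,0,-0.009,0,0,0],
    [0,0,-0.01,0,0,0],
  ],
)

```text
clock: 11.22
position: [0.5706, 0.1337, 0.0833]
tcp_rot: [3.139, 0.128, -0.001]
contact_force: [-2.4, -3.3, 0.6]
opening: 0.172
```

jog_arm(
  steps=[
    [0,0,0,0,0,0],
  ],
)

```text
clock: 11.3
position: [0.5706, 0.1337, 0.0833]
tcp_rot: [3.139, 0.128, -0.001]
contact_force: [-2.9, -3.0, -2.0]
opening: 0.176
```

jog_arm(
  steps=[
    [0,0,-0.002,0,0,0],
    [0,0,-0.005,0,0,0],
    [0,0,-0.008,0,0,0],
    [0,0,-0.011,0,0,0],
    [0,0,-0.013,0,0,0],
  ],
)

```text
clock: 11.72
position: [0.5706, 0.1337, 0.0769]
tcp_rot: [3.139, 0.128, -0.001]
contact_force: [-3.6, -3.7, -0.0]
opening: 0.175
```

jog_arm(
  steps=[
    [0,0,0,0,0,0],
  ],
)

```text
clock: 11.8
position: [0.5706, 0.1337, 0.0768]
tcp_rot: [3.139, 0.128, -0.001]
contact_force: [-3.6, -3.6, -1.8]
opening: 0.171
```

Now creep 3.5 mm to collar contact.

jog_arm(
  steps=[
    [0,0,-0.0015,0,0,0],
    [0,0,-0.003,0,0,0],
    [0,0,-0.0045,0,0,0],
    [0,0,-0.006,0,0,0],
  ],
)

```text
clock: 12.13
position: [0.5706, 0.1337, 0.074]
tcp_rot: [3.139, 0.128, -0.001]
contact_force: [-4.3, -3.7, -0.5]
opening: 0.178
```

jog_arm(
  steps=[
    [0,0,-0.001,0,0,0],
    [0,0,-0.001,0,0,0],
  ],
)

```text
clock: 12.3
position: [0.5705, 0.1337, 0.0735]
tcp_rot: [3.139, 0.128, -0.001]
contact_force: [-4.0, -4.3, 0.1]
opening: 0.171
```

jog_arm(
  steps=[
    [0,0,-0.001,0,0,0],
    [0,0,-0.002,0,0,0],
    [0,0,-0.002,0,0,0],
  ],
)

```text
clock: 12.55
position: [0.5706, 0.1337, 0.0734]
tcp_rot: [3.138, 0.128, -0.0]
contact_force: [-6.8, -5.2, 8.2]
opening: 0.177
```

jog_arm(
  steps=[
    [0,0,-0.001,0,0,0],
    [0,0,-0.001,0,0,0],
  ],
)

```text
clock: 12.72
position: [0.5706, 0.1337, 0.0734]
tcp_rot: [3.138, 0.128, 0.0]
contact_force: [-7.5, -5.5, 13.4]
opening: 0.177
```

jog_arm(
  steps=[
    [-0.0004,-0.0004,0.003,0,0,0],
    [-0.0006,-0.0006,0.01,0,0,0],
    [-0.0006,-0.0006,0.02,0,0,0],
    [-0.0006,-0.0006,0.03,0,0,0],
    [-0.0006,-0.0006,0.045,0,0,0],
  ],
)

```text
clock: 13.13
position: [0.5707, 0.134, 0.0949]
tcp_rot: [-3.138, -0.129, -0.0]
contact_force: [-0.1, -0.8, -2.3]
opening: 0.174
```

jog_arm(
  steps=[
    [0,0,0.02,0,0,0],
    [0,0,0.045,0,0,0],
    [0,0,0.08,0,0,0],
    [0,0,0.12,0,0,0],
    [0,0,0.15,0,0,0],
  ],
)

```text
clock: 13.55
position: [0.5719, 0.1352, 0.1727]
tcp_rot: [-3.137, -0.13, -0.007]
contact_force: [0.1, 0.6, -1.3]
opening: 0.178
```

jog_arm(
  steps=[
    [0,0,0.02,0,0,0],
    [0,0,0.02,0,0,0],
    [0,0,0.02,0,0,0],
    [0,0,0.02,0,0,0],
  ],
)

```text
clock: 13.88
position: [0.5703, 0.1337, 0.1791]
tcp_rot: [3.139, 0.129, -0.001]
contact_force: [0.4, 0.3, -2.9]
opening: 0.176
```

Run:
```python
from h import *
np.set_printoptions(precision=4,suppress=True)
s=snap('wrist','w8'); t=telemetry.observe(); p=t['position'];print(t['clock'],p,t['tcp_rot'],t['qd'],t['contact_force'])
a=cv2.cvtColor(s['img'],4)[130:330,170:340]
cv2.imwrite('pics/w8z.png',np.clip(cv2.resize(a,None,fx=3,fy=3,interpolation=0)*1.8,0,255).astype(np.uint8))
```

```text
13.9333 [0.5702 0.1336 0.1787] [ 3.1388  0.1286 -0.0021] [-0.001   0.0065  0.0015  0.0029 -0.0002  0.0043  0.0018] [ 0.5033 -0.0358 -1.5367]
```

View pics/w8z.png

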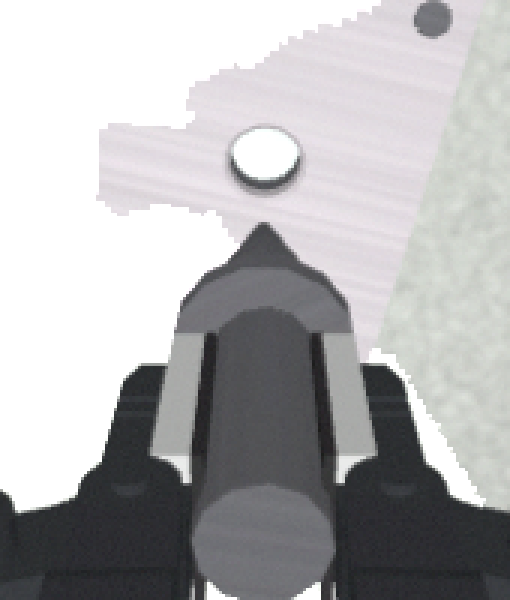

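jog_arm(
  steps=[
    [-0.02,-0.055,0.01,0,0,0],
    [-0.05,-0.133,0.01,0,0,0],
    [-0.08,-0.212,0.01,0,0,0],
    [-0.11,-0.292,0.01,0,0,0],
    [-0.14,-0.372,0.01,0,0,0],
  ],
)

```text
clock: 14.35
position: [0.5002, -0.0511, 0.1837]
tcp_rot: [-3.139, -0.129, 0.002]
contact_force: [0.5, -0.9, -1.2]
opening: 0.178
```

jog_arm(
  steps=[
    [-0.028,-0.075,0,0,0,0],
    [-0.053,-0.14,0,0,0,0],
    [-0.07,-0.185,-0.01,0,0,0],
    [-0.0815,-0.214,-0.02,0,0,0],
    [-0.0815,-0.216,-0.02,0,0,0],
  ],
)

```text
clock: 14.77
position: [0.4581, -0.1616, 0.1729]
tcp_rot: [3.139, 0.119, -0.006]
contact_force: [0.4, -0.8, -2.8]
opening: 0.176
```

jog_arm(
  steps=[
    [0,0,0,0,0,0],
    [0,0,0,0,0,0],
    [0,0,0,0,0,0],
    [0,0,0,0,0,0],
    [0,0,0,0,0,0],
  ],
)

```text
clock: 15.18
position: [0.4613, -0.1567, 0.1748]
tcp_rot: [-3.139, -0.131, -0.001]
contact_force: [0.7, 0.1, -1.8]
opening: 0.172
```

jog_arm(
  steps=[
    [0,0,0,0,0,0],
    [0,0,0,0,0,0],
  ],
)

```text
clock: 15.35
position: [0.461, -0.1572, 0.1747]
tcp_rot: [-3.139, -0.13, -0.0]
contact_force: [0.6, 0.7, -2.0]
opening: 0.176
```

Run:
```python
from h import *
np.set_printoptions(precision=4,suppress=True)
s=snap('wrist','w9'); t=telemetry.observe(); p=t['position'];print(t['clock'],p,t['tcp_rot'],t['qd'],t['contact_force'])
a=cv2.cvtColor(s['img'],4)[130:330,170:340]
cv2.imwrite('pics/w9z.png',np.clip(cv2.resize(a,None,fx=3,fy=3,interpolation=0)*1.8,0,255).astype(np.uint8))
```

```text
15.4 [ 0.4609 -0.1574  0.1747] [-3.1389 -0.1293 -0.0001] [ 0.0039 -0.0006  0.0007  0.0005 -0.0002 -0.      0.0009] [-0.3148 -0.2262 -2.1735]
```

View pics/w9z.png

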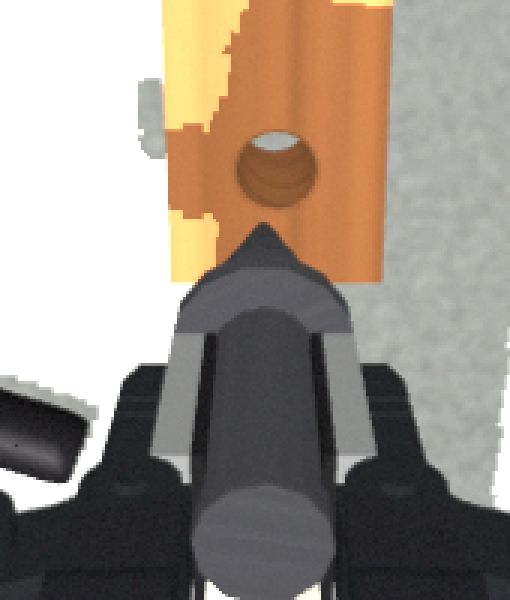

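Run:
```python
from h import *
np.set_printoptions(precision=4,suppress=True)
s=dict(np.load('pics/w9.npz'))
f=lambda u,v,z: ray(s,170+u/3-.33,130+v/3-.33,z)
print(f(276.5,169.5,.06),f(236,169,.06)[1]-f(317,169,.06)[1],f(276,132,.06)[0]-f(276,207,.06)[0])
```

```text
[ 0.4614 -0.1605  0.06  ] 0.02208820175206283 0.021392319503818036
```

jog_arm(
  steps=[
    [0,-0.006,-0.03,0,0,0],
    [0,-0.006,-0.065,0,0,0],
    [0,-0.006,-0.09,0,0,0],
    [0,-0.006,-0.105,0,0,0],
    [0,-0.006,-0.105,0,0,0],
  ],
)

```text
clock: 15.82
position: [0.46, -0.1604, 0.1209]
tcp_rot: [-3.138, -0.129, 0.004]
contact_force: [-0.5, -0.1, -1.1]
opening: 0.175
```

jog_arm(
  steps=[
    [0,0,0,0,0,0],
    [0,0,0,0,0,0],
    [0,0,0,0,0,0],
  ],
)

```text
clock: 16.07
position: [0.4614, -0.1608, 0.1229]
tcp_rot: [3.138, 0.128, 0.002]
contact_force: [-0.2, -0.3, -1.4]
opening: 0.172
```

jog_arm(
  steps=[
    [-0.001,0.0005,-0.015,0,0,0],
    [-0.001,0.0005,-0.035,0,0,0],
    [-0.001,0.0005,-0.052,0,0,0],
    [-0.001,0.0005,-0.062,0,0,0],
    [-0.001,0.0005,-0.068,0,0,0],
  ],
)

```text
clock: 16.48
position: [0.4597, -0.1602, 0.0869]
tcp_rot: [-3.138, -0.129, 0.003]
contact_force: [-0.6, 0.1, -1.5]
opening: 0.175
```

jog_arm(
  steps=[
    [0,0,-0.004,0,0,0],
    [0,0,-0.01,0,0,0],
    [0,0,-0.015,0,0,0],
    [0,0,-0.018,0,0,0],
    [0,0,-0.02,0,0,0],
  ],
)

```text
clock: 16.9
position: [0.4603, -0.1604, 0.078]
tcp_rot: [3.139, 0.129, 0.0]
contact_force: [0.1, 0.3, -1.8]
opening: 0.173
```

jog_arm(
  steps=[
    [0,0,0,0,0,0],
  ],
)

```text
clock: 16.98
position: [0.4603, -0.1604, 0.0781]
tcp_rot: [-3.139, -0.128, 0.0]
contact_force: [-0.5, -0.1, -1.9]
opening: 0.177
```

jog_arm(
  steps=[
    [0,0,-0.003,0,0,0],
    [0,0,-0.006,0,0,0],
    [0,0,-0.008,0,0,0],
    [0,0,-0.009,0,0,0],
  ],
)

```text
clock: 17.32
position: [0.4603, -0.1604, 0.0735]
tcp_rot: [-3.139, -0.128, 0.0]
contact_force: [-0.5, -0.1, -3.3]
opening: 0.178
```

jog_arm(
  steps=[
    [0,0,-0.001,0,0,0],
    [0,0,-0.001,0,0,0],
  ],
)

```text
clock: 17.48
position: [0.4603, -0.1604, 0.0734]
tcp_rot: [3.139, 0.128, -0.0]
contact_force: [-1.9, 0.3, 2.7]
opening: 0.176
```

jog_arm(
  steps=[
    [0,0,0,0,0,0],
    [0,0,0,0,0,0],
    [0,0,0,0,0,0],
    [0,0,0,0,0,0],
  ],
  gripper=0.3,
)

```text
clock: 17.82
position: [0.4605, -0.1604, 0.0732]
tcp_rot: [3.139, 0.129, 0.0]
contact_force: [0.8, -0.3, -0.4]
opening: 0.698
```

jog_arm(
  steps=[
    [0,0,0.02,0,0,0],
    [0,0,0.06,0,0,0],
    [0,0,0.11,0,0,0],
    [0,0,0.15,0,0,0],
    [0.03,0,0.16,0,0,0],
  ],
)

```text
clock: 18.23
position: [0.4745, -0.1608, 0.1567]
tcp_rot: [3.137, 0.127, 0.002]
contact_force: [-0.8, -0.1, -0.5]
opening: 0.703
```

Run:
```python
from h import *
np.set_printoptions(precision=4,suppress=True)
s=snap('wrist','w10'); t=telemetry.observe(); p=t['position'];print(t['clock'],p,t['tcp_rot'],t['qd'],t['contact_force'])
```

```text
18.2833 [ 0.4792 -0.1607  0.1569] [3.1372 0.1281 0.0108] [-0.0033  0.0193  0.0063  0.0488  0.0155 -0.0852 -0.0046] [ 6.1278 -0.8012  1.2805]
```

View pics/w10.png

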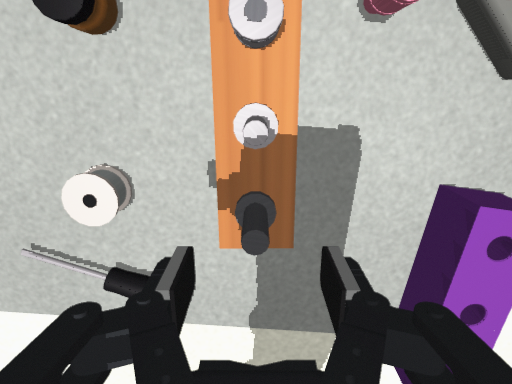

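jog_arm(
  steps=[
    [0.05,0.004,0.025,0,0,0],
    [0.11,0.009,0.025,0,0,0],
    [0.17,0.014,0.025,0,0,0],
    [0.21,0.018,0.025,0,0,0],
    [0.226,0.019,0.025,0,0,0],
  ],
)

```text
clock: 18.7
position: [0.5908, -0.1498, 0.1656]
tcp_rot: [-3.138, -0.131, -0.002]
contact_force: [0.3, 0.3, -0.4]
opening: 0.699
```

jog_arm(
  steps=[
    [0,0,0,0,0,0],
    [0,0,0,0,0,0],
    [0,0,0,0,0,0],
    [0,0,0,0,0,0],
    [0,0,0,0,0,0],
  ],
)

```text
clock: 19.12
position: [0.5874, -0.1514, 0.1659]
tcp_rot: [3.139, 0.127, -0.001]
contact_force: [0.3, 0.0, 0.4]
opening: 0.7
```

Run:
```python
from h import *
np.set_printoptions(precision=4,suppress=True)
s=snap('wrist','w11'); t=telemetry.observe(); p=t['position'];print(t['clock'],p,t['tcp_rot'],t['qd'],t['contact_force'])
a=cv2.cvtColor(s['img'],4)[140:290,170:350]
cv2.imwrite('pics/w11z.png',cv2.resize(a,None,fx=4,fy=4,interpolation=0))
```

```text
19.1667 [ 0.5876 -0.1513  0.166 ] [ 3.1386  0.1275 -0.0002] [-0.0036  0.0036 -0.0003 -0.0061 -0.0029  0.0009 -0.0012] [-0.0456 -0.5735 -0.221 ]
```

View pics/w11z.png

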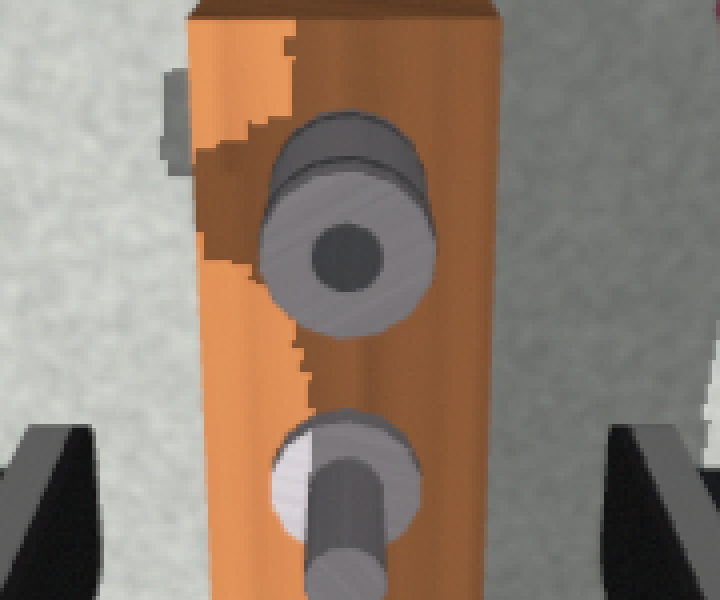

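Run:
```python
from h import *
np.set_printoptions(precision=4,suppress=True)
s=dict(np.load('pics/w11.npz'))
f=lambda u,v,z: ray(s,170+u/4-.37,140+v/4-.37,z)
print(f(348,257,.104),f(348,250,.103),f(260,257,.103)[1]-f(437,257,.103)[1], px(s,170+320/4,140+300/4))
```

```text
[ 0.5913 -0.1502  0.104 ] [ 0.5922 -0.1501  0.103 ] 0.029459934157953754 [ 0.583  -0.1464  0.104 ]
```

jog_arm(
  steps=[
    [0.008,0.002,-0.04,0,0,0],
    [0.008,0.002,-0.1,0,0,0],
    [0.008,0.002,-0.15,0,0,0],
    [0.008,0.002,-0.18,0,0,0],
    [0.008,0.002,-0.192,0,0,0],
  ],
)

```text
clock: 19.58
position: [0.5905, -0.15, 0.0673]
tcp_rot: [-3.138, -0.128, 0.006]
contact_force: [-0.8, 0.2, 0.0]
opening: 0.7
```

jog_arm(
  steps=[
    [0,0,0,0,0,0],
    [0,0,0,0,0,0],
    [0,0,0,0,0,0],
    [0,0,0,0,0,0],
  ],
)

```text
clock: 19.92
position: [0.5931, -0.1501, 0.071]
tcp_rot: [3.138, 0.128, 0.003]
contact_force: [1.1, -0.3, 0.5]
opening: 0.704
```

jog_arm(
  steps=[
    [-0.002,0,-0.002,0,0,0],
    [-0.002,0,-0.002,0,0,0],
    [-0.002,0,-0.002,0,0,0],
    [-0.002,0,-0.002,0,0,0],
    [-0.002,0,-0.002,0,0,0],
  ],
  gripper=1,
  newtons=80,
)

```text
clock: 20.33
position: [0.5914, -0.15, 0.0694]
tcp_rot: [3.139, 0.128, 0.001]
contact_force: [-1.6, 0.1, 6.3]
opening: 0.325
```

jog_arm(
  steps=[
    [0,0,0,0,0,0],
    [0,0,0,0,0,0],
  ],
)

```text
clock: 20.5
position: [0.5914, -0.15, 0.0694]
tcp_rot: [3.139, 0.128, 0.001]
contact_force: [-2.0, -0.9, 5.6]
opening: 0.324
```

jog_arm(
  steps=[
    [0,0,0.01,0,0,0],
    [0,0,0.05,0,0,0],
    [0,0,0.1,0,0,0],
    [0,0,0.14,0,0,0],
    [0,0,0.15,0,0,0],
  ],
)

```text
clock: 20.92
position: [0.5929, -0.1498, 0.1469]
tcp_rot: [3.138, 0.129, 0.007]
contact_force: [0.7, -0.3, -2.4]
opening: 0.324
```

jog_arm(
  steps=[
    [0,0,0,0,0,0],
    [0,0,0,0,0,0],
    [0,0,0,0,0,0],
  ],
)

```text
clock: 21.17
position: [0.5904, -0.15, 0.1421]
tcp_rot: [-3.138, -0.128, 0.004]
contact_force: [-0.1, 0.2, -1.5]
opening: 0.317
```

Run:
```python
from h import *
np.set_printoptions(precision=4,suppress=True)
s=snap('wrist','w12'); t=telemetry.observe(); p=t['position'];print(t['clock'],p,t['tcp_rot'],t['qd'],t['contact_force'])
a=cv2.cvtColor(s['img'],4)[160:360,150:360]
cv2.imwrite('pics/w12z.png',cv2.resize(a,None,fx=3,fy=3,interpolation=0))
```

```text
21.2167 [ 0.5904 -0.1499  0.142 ] [-3.1383 -0.1284  0.0041] [ 0.0001  0.0021 -0.     -0.0056 -0.0005  0.0031  0.0007] [-0.1479 -0.3454 -2.0258]
```

View pics/w12z.png

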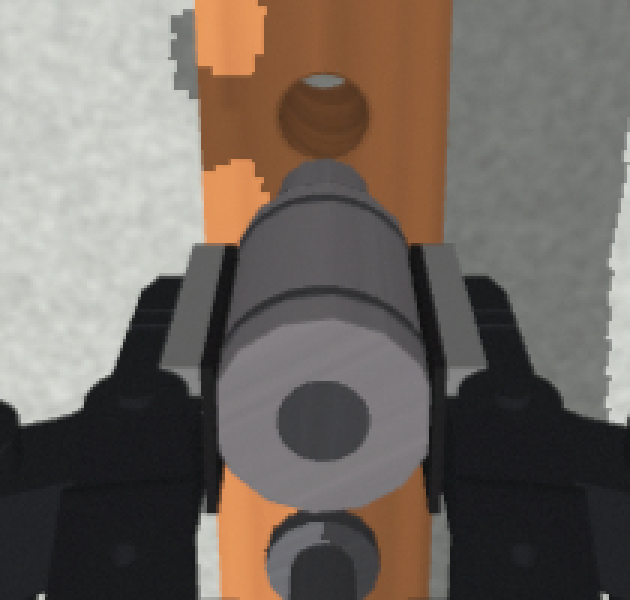

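Run:
```python
from h import *
np.set_printoptions(precision=4,suppress=True)
s=dict(np.load('pics/w12.npz'));p=np.array([.5904,-.15,.142])
f=lambda u,v,z: ray(s,150+u/3-.33,160+v/3-.33,z)
print(f(323,420,p[2]+.0346)-p, f(324,117,.06))
```

```text
[-0.0003  0.0005  0.0346] [ 0.5907 -0.1497  0.06  ]
```

jog_arm(
  steps=[
    [-0.004,0.055,0.016,0,0,0],
    [-0.009,0.135,0.016,0,0,0],
    [-0.015,0.215,0.016,0,0,0],
    [-0.02,0.295,0.016,0,0,0],
    [-0.026,0.375,0.016,0,0,0],
  ],
)

```text
clock: 21.63
position: [0.5775, 0.0391, 0.1505]
tcp_rot: [-3.139, -0.128, 0.003]
contact_force: [0.4, 0.2, -1.4]
opening: 0.32
```

jog_arm(
  steps=[
    [-0.005,0.075,0,0,0,0],
    [-0.01,0.135,0,0,0,0],
    [-0.012,0.173,0,0,0,0],
    [-0.013,0.19,0,0,0,0],
    [-0.013,0.193,0,0,0,0],
  ],
)

```text
clock: 22.05
position: [0.571, 0.1362, 0.1508]
tcp_rot: [-3.138, -0.134, 0.002]
contact_force: [0.4, -0.2, -1.8]
opening: 0.323
```

jog_arm(
  steps=[
    [0,0,0,0,0,0],
    [0,0,0,0,0,0],
    [0,0,0,0,0,0],
    [0,0,0,0,0,0],
    [0,0,0,0,0,0],
  ],
)

```text
clock: 22.47
position: [0.5721, 0.1328, 0.1516]
tcp_rot: [3.139, 0.125, 0.0]
contact_force: [1.4, -0.8, -2.4]
opening: 0.32
```

jog_arm(
  steps=[
    [0,0,0,0,0,0],
    [0,0,0,0,0,0],
  ],
)

```text
clock: 22.63
position: [0.5719, 0.1337, 0.1517]
tcp_rot: [3.139, 0.128, 0.0]
contact_force: [-0.3, -1.4, -2.1]
opening: 0.316
```

Run:
```python
from h import *
np.set_printoptions(precision=4,suppress=True)
s=snap('wrist','w13'); t=telemetry.observe(); p=t['position'];print(t['clock'],p,t['tcp_rot'],t['qd'],t['contact_force'])
a=cv2.cvtColor(s['img'],4)[150:350,150:360]
cv2.imwrite('pics/w13z.png',cv2.resize(a,None,fx=3,fy=3,interpolation=0))
```

```text
22.6833 [0.5719 0.1339 0.1517] [-3.1389 -0.1279 -0.0002] [-0.0009  0.0006  0.0008  0.0001  0.0011  0.0004 -0.0006] [ 0.459   0.5821 -1.53  ]
```

View pics/w13z.png

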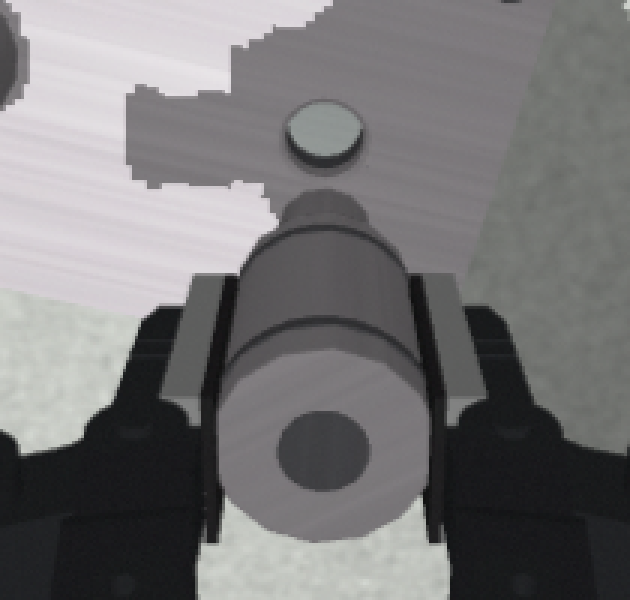

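jog_arm(
  steps=[
    [-0.001,-0.001,-0.03,0,0,0],
    [-0.001,-0.001,-0.06,0,0,0],
    [-0.001,-0.001,-0.085,0,0,0],
    [-0.001,-0.001,-0.098,0,0,0],
    [-0.001,-0.001,-0.102,0,0,0],
  ],
)

```text
clock: 23.1
position: [0.5707, 0.1334, 0.0996]
tcp_rot: [3.139, 0.129, -0.003]
contact_force: [-0.1, -1.0, -1.9]
opening: 0.319
```

jog_arm(
  steps=[
    [0,0,0,0,0,0],
    [0,0,0,0,0,0],
    [0,0,0,0,0,0],
    [0,0,0,0,0,0],
  ],
)

```text
clock: 23.43
position: [0.5717, 0.1338, 0.1014]
tcp_rot: [-3.139, -0.128, -0.002]
contact_force: [-0.7, -1.3, -1.1]
opening: 0.32
```

jog_arm(
  steps=[
    [0,0,-0.002,0,0,0],
    [0,0,-0.005,0,0,0],
    [0,0,-0.008,0,0,0],
    [0,0,-0.01,0,0,0],
  ],
)

```text
clock: 23.77
position: [0.5713, 0.1335, 0.0955]
tcp_rot: [3.139, 0.128, -0.0]
contact_force: [-0.6, 0.1, -2.6]
opening: 0.315
```

Tip is just inside the hole, no contact. Going on gently.

jog_arm(
  steps=[
    [0,0,-0.002,0,0,0],
    [0,0,-0.004,0,0,0],
    [0,0,-0.006,0,0,0],
    [0,0,-0.008,0,0,0],
    [0,0,-0.01,0,0,0],
  ],
)

```text
clock: 24.18
position: [0.5713, 0.1336, 0.0905]
tcp_rot: [-3.139, -0.129, 0.0]
contact_force: [0.6, 0.3, -1.8]
opening: 0.322
```

jog_arm(
  steps=[
    [0,0,-0.002,0,0,0],
    [0,0,-0.004,0,0,0],
    [0,0,-0.006,0,0,0],
  ],
)

```text
clock: 24.43
position: [0.5713, 0.1336, 0.0876]
tcp_rot: [-3.139, -0.128, -0.0]
contact_force: [-0.4, 0.1, -2.5]
opening: 0.321
```

jog_arm(
  steps=[
    [0,0,-0.002,0,0,0],
    [0,0,-0.004,0,0,0],
    [0,0,-0.006,0,0,0],
  ],
)

```text
clock: 24.68
position: [0.5713, 0.1336, 0.0846]
tcp_rot: [-3.139, -0.128, -0.0]
contact_force: [0.6, -0.5, -2.8]
opening: 0.317
```

jog_arm(
  steps=[
    [0,0,-0.003,0,0,0],
    [0,0,-0.006,0,0,0],
    [0,0,-0.01,0,0,0],
    [0,0,-0.014,0,0,0],
    [0,0,-0.017,0,0,0],
  ],
)

```text
clock: 25.1
position: [0.5713, 0.1336, 0.0759]
tcp_rot: [-3.139, -0.128, 0.0]
contact_force: [-0.4, -0.2, -1.6]
opening: 0.316
```

jog_arm(
  steps=[
    [0,0,-0.002,0,0,0],
    [0,0,-0.005,0,0,0],
    [0,0,-0.008,0,0,0],
    [0,0,-0.01,0,0,0],
  ],
)

```text
clock: 25.43
position: [0.5713, 0.1336, 0.071]
tcp_rot: [-3.139, -0.129, 0.0]
contact_force: [0.1, 0.1, -2.4]
opening: 0.318
```

jog_arm(
  steps=[
    [0,0,-0.001,0,0,0],
    [0,0,-0.002,0,0,0],
    [0,0,-0.003,0,0,0],
  ],
)

```text
clock: 25.68
position: [0.5713, 0.1336, 0.0697]
tcp_rot: [3.139, 0.128, 0.0]
contact_force: [-0.6, -0.3, -2.4]
opening: 0.316
```

jog_arm(
  steps=[
    [0,0,-0.001,0,0,0],
    [0,0,-0.002,0,0,0],
  ],
)

```text
clock: 25.85
position: [0.5714, 0.1336, 0.0694]
tcp_rot: [3.139, 0.128, 0.001]
contact_force: [-3.7, -1.9, 11.0]
opening: 0.318
```

jog_arm(
  steps=[
    [0,0,-0.0005,0,0,0],
    [0,0,-0.001,0,0,0],
  ],
)

```text
clock: 26.02
position: [0.5714, 0.1336, 0.0693]
tcp_rot: [3.139, 0.128, 0.001]
contact_force: [-3.6, -2.5, 11.5]
opening: 0.321
```

Seated. Relax the press slightly, release, rise.

jog_arm(
  steps=[
    [0,0,0.002,0,0,0],
    [0,0,0.002,0,0,0],
  ],
)

```text
clock: 26.18
position: [0.5714, 0.1335, 0.0694]
tcp_rot: [3.139, 0.128, 0.001]
contact_force: [-1.1, -0.7, 4.1]
opening: 0.317
```

jog_arm(
  steps=[
    [0,0,0,0,0,0],
    [0,0,0,0,0,0],
    [0,0,0,0,0,0],
    [0,0,0,0,0,0],
    [0,0,0,0,0,0],
  ],
  gripper=0.35,
)

```text
clock: 26.6
position: [0.5714, 0.1337, 0.0691]
tcp_rot: [-3.139, -0.129, -0.0]
contact_force: [0.4, 0.6, 0.1]
opening: 0.649
```

jog_arm(
  steps=[
    [0,0,0.02,0,0,0],
    [0,0,0.06,0,0,0],
    [0,0,0.11,0,0,0],
    [0,0,0.16,0,0,0],
    [0,0,0.2,0,0,0],
  ],
)

```text
clock: 27.02
position: [0.5716, 0.134, 0.1718]
tcp_rot: [-3.138, -0.129, -0.002]
contact_force: [0.5, -0.6, -0.1]
opening: 0.653
```

jog_arm(
  steps=[
    [-0.08,0,0.02,0,0,0],
    [-0.16,0,0.02,0,0,0],
    [-0.2,0,0.02,0,0,0],
    [-0.2,0,0.02,0,0,0],
    [-0.2,0,0.02,0,0,0],
  ],
)

```text
clock: 27.43
position: [0.471, 0.1336, 0.1804]
tcp_rot: [3.138, 0.13, 0.003]
contact_force: [0.1, 0.2, 0.3]
opening: 0.651
```

Run:
```python
from h import *
np.set_printoptions(precision=4,suppress=True)
t=telemetry.observe();print(t['clock'],t['position'],t['contact_force'],t['opening'])
a,b,c=[snap(n,n+'f') for n in('scene','top','wrist')]
cv2.imwrite('pics/f.png',np.hstack([cv2.resize(cv2.cvtColor(a['img'],4)[100:280,140:380],(480,360)),cv2.resize(cv2.cvtColor(c['img'],4)[0:270,60:300],(320,360))]))
for n,u,v in [('bolt',0,0)]:
    q=proj(b,np.array([.571,.134,.104])); print(q,px(b,*q))
    Z=[px(b,q[0]+i,q[1]+j)[2] for i in(-3,0,3) for j in(-3,0,3)]; print(np.array(Z))
```

```text
27.4333 [0.471  0.1336 0.1804] [0.0807 0.1703 0.3386] 0.6510520755885614
[150.1135 204.7057] [0.571  0.1342 0.1032]
[0.1046 0.1046 0.1009 0.1061 0.1032 0.106  0.1063 0.1062 0.1065]
```

View pics/f.png

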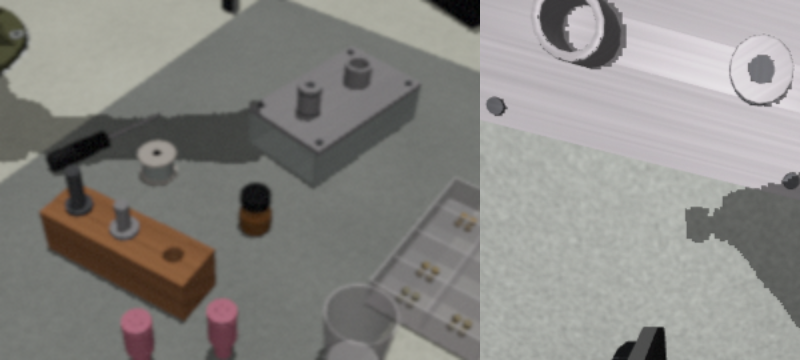

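jog_arm(
  steps=[
    [0,0,0,0,0,0],
    [0,0,0,0,0,0],
    [0,0,0,0,0,0],
  ],
)

```text
clock: 27.83
position: [0.4717, 0.1336, 0.1789]
tcp_rot: [-3.139, -0.128, 0.001]
contact_force: [0.4, -0.0, -0.6]
opening: 0.649
```

Run:
```python
from h import *
print(order.hand_in())
```

```text
the job is handed in; nothing more can be done
None
```

The job is done and handed in at about 28 s. The bolt is home through both holes, the drift is back in its block, and the gripper is open and clear of everything.

- **Drift:** The crescent showed the backing plate's hole 13.3 mm off, towards −x −y. I worked the drift down along its taper until the collar sat on the plate. The highest force read was about 15 N after allowing for the drift's weight. With the drift drawn out, the wrist picture showed the hole clear right through. I stood the drift back in its own block hole, and a picture afterwards showed it seated there.
- **Bolt:** It went down through both plates without touching the sides and seated at about 14 N. The gripper height at seating matched the height at which I had gripped it in the block. The top camera puts its head at about 0.104 m, where 60 mm of beam plus the 44 mm head should be.
- **Other things:** In the last pictures the pin, spool, jar, screwdriver and cup all look where they were.
- **Disagreement:** The top and wrist cameras first put the foot hole 3.8 mm apart in y. That was partly my poor pixel reading; reread, they differ by about 1.3 mm. I used the wrist value, and the drift's fit bore it out.

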